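# Put away clean serving ware by kind

## Robot

A 6-joint arm with a two-finger parallel gripper is mounted at the origin on the work surface. World frame = base frame: x ahead of the robot, y to its left, z up, the work surface at z = 0. Lengths are in m, angles in degrees, forces in N, time in s.
With the tool pointing down it reaches from about 0.25 to 0.725 m from the base axis. Payload 9.7 kg.
Tool frame: the origin (TCP) lies at the very end of the fingers, on their centre line; the grasp point (between the pads) lies 19 mm behind it; z points along the fingers, y is the line along which they close (so a half turn about z gives the same grasp; the last joint's range is limited). The gripper opens to 85 mm and grips with 20 to 120 N. Pads are 22 mm wide; open, the fingers measure 114 mm over their backs; the gripper's body (76 mm by 85 mm) begins 54 mm behind the grasp point. The pads swing forward as they close: fully open they stand 13 mm farther back than shut.
Start: joints at [-63.197, 4.979, 10.078, 95.1, 0, 90], TCP at [0.248, -0.491, 0.231] pointing down, gripper open.
Joint ranges: [-179.16, 179.16], [-48.56, 103.87], [-65.8, 70.77], [-126.05, 130.52], [-82.76, 87.17], [-180, 180]. Speed limits (degrees/s): [127.2, 127.2, 147.25, 180, 180, 180].

## Interface

Orientations are given as [roll, pitch, yaw] about the fixed x, y, z axes, in that order (R = Rz(yaw) Ry(pitch) Rx(roll)).
In Python, from workcell import bot, viewer, finder gives the robot as it stands. The module is installed in compiled form; this text tells all that it offers.
- The arm moves only by the shell command python3 -m inch 'ROWS' [FORCE]. ROWS is JSON, a list that holds one entry, the list of rows, each a list of 7 numbers: the opening in per cent of the stroke, from 0 (shut) to 100 (fully open), then the shift along the tool's x, y, z in mm, then the turn, a rotation vector about the tool's x, y, z in degrees. In form: [[[grip, tx, ty, tz, ax, ay, az], ...]]. A call has 1 to 8 rows; each row shifts and turns the commanded pose from where the row before left it, along the tool's axes as they then stand; what a row does not reach is not made up. A row lasts 1/8 s, in which the tool goes at most 62.5 mm and 10.7 degrees, less where a joint would pass 70% of its speed; a pose out of reach is approached as far as the arm can. A call with a gripper value outside its range is refused whole. The fingers move at their own pace and stop on an object; FORCE is the grip in N (left out, the last holds). Time passes only in rows, so rows that do not move let the fingers close. It gives the time, the measured TCP pose, the force, the opening and the grip force at its end, in the units of the state.
- bot.get_obs(): the state, without advancing time (a new reading comes with each control period).
- viewer.camera(name): name is "scene" or "top"; returns a dict with "pixels" (384x512x3 uint8, red, green, blue), "vfov" (degrees; the focal length in pixels is half the picture's height over the tangent of half this angle, whatever the lens; pixels are square), "cx", "cy" (the principal point, pixels), "k1" (the pictures are not rectified: a ray, as slopes to the right and down, at radius r is drawn at 1 + k1 r^2 times it, then the intrinsics apply), "R" (3x3) and "t" (3): a world point X has camera coordinates R X + t. Camera axes: x right, y down, z forward; pixel columns grow to the right and rows downward; lengths in m; the calibration is good to about 2 mm. A picture is of the moment at which its call begins. There is no depth.
- bot.job_done(): hands the job in; it is judged then, once.
Trained networks look in the newest picture that a camera, given by its name, has taken for a name from the list of things; names that differ only in an ending like _2 or _b are one class to them, and where a whole thing is asked for, a point or a joint stands for the part that bears it (a point fixed in the world has none). Each returns a list of dicts, best first, with "conf" (0 to 1); they miss things now and then, are a little off and sometimes report something else, mostly with a low value. They report only what shows in the picture. A call takes as long as a camera call. They do not tell look-alikes from the thing itself.
- finder.outline_of(camera, thing): "pixels" (384x512 bool, what is visible of it) and "extent" ([centre column, centre row, width, height] in pixels, round what is visible of it).
- finder.mark_of(camera, thing): "position" ([column, row] in pixels: a listed point, or the origin of a listed thing).
The state is a dict: "time": time; "q": joint angles; "qd": joint speeds; "joint_efforts": joint torques, N m; "ee_pos": TCP position; "tcp_rot": TCP orientation; "wrist_force": force on the tool from outside, world axes, zero at the start; "torque": the same for the moment, N m; "opening": finger opening in m; "grasp_force": force on a finger pad.
Only numpy, scipy, OpenCV 4.12 (cv2) and the standard library are available. Lean on these libraries where they do the work, as an engineer would, in place of code of your own. Each camera call takes 0.05 s, during which the arm holds its last target. There are 200 camera calls.

## Task

Put the clean ware away by kind: lay the loose serving spoon flat in the bin that already holds a spoon and the loose slotted turner flat in the bin that already holds a turner. Slide the flat dish lid under the lips of the lid runner from its open, flared end until it is fully home against the stop. Do not shift the butter dish or the blue mug, and leave everything released.

Things in the scene. Friction and masses are not known exactly. Their poses are not given: they have to be found in the camera images.
- spoon_mid (a point): Middle of the loose serving spoon: 172 mm long, x from tail to bowl, z up. Point on the handle, 7 mm above the underside; grip here, across y. Straight black bar handle 16 mm wide, from x = -85 to +27 mm, resting on the surface, 14 mm high. Round steel bowl at +x, 52 mm across, 14 mm high.
- turner_mid (a point): Middle of the loose slotted turner: 170 mm long, x from tail to blade, z up. Point on the handle, 7 mm above the underside; grip here, across y. Straight black bar handle 16 mm wide, from x = -85 to +27 mm, resting on the surface, 14 mm high. Flat slotted steel blade at +x, 54 x 52 x 4 mm.
- lid_handle (a point): Handle centre of the flat metal dish lid, 27 mm above the lid's underside. Plate 120 mm (x) by 100 mm (y) by 4 mm; on its middle an upright black bar handle 14 mm thick (x), 60 mm long (y), its top 45 mm above the underside. z up. Same either way round.
- bin_spoons: Fixed grey open bin that already holds one spoon like the loose one. Outside 228 (x) x 144 (y) x 45 mm high, walls and floor 4 mm. Origin: centre of its underside. The sample lies along x, about 36 mm to the -y side of the centre, so the +y half is free.
- bin_turners: Fixed grey open bin that already holds one slotted turner like the loose one. Outside 228 (x) x 144 (y) x 45 mm high, walls and floor 4 mm. Origin: centre of its underside. The sample lies along x, about 36 mm to the -y side of the centre, so the +y half is free.
- runner: Fixed lid runner on the counter, origin under its centre. Base top 10 mm above the counter, side walls 108 mm apart, each with a lip reaching 12 mm inwards (underside 22, top 26 mm high), from x = -60 to 66 mm. Only the -x end is open. The lid enters along +x, its x along the runner's x; when it is home its handle point is at x = 0, y = 0, z = 37 mm here.
- runner_mouth (a point): Middle of the runner's open end at base-top height (10 mm up), 60 mm to the -x side of its origin, same axes. Low flared cheeks (22 mm high) and a small ramp reach 24 mm further out to -x. The stop at the other end is 18 mm high, its inner face 120 mm to +x of this point.
- butter_dish: Bystander: small white covered butter dish, 56 x 85 x 38 mm, loose, standing between the ware. Origin at the centre of its underside.
- mug: Bystander: blue mug, 76 mm across, 80 mm high, loose. Origin at the centre of its underside.
- spoon: The loose serving spoon, 110 g: origin under the spoon_mid point, on its underside, same axes.
- turner: The loose slotted turner, 110 g: origin under the turner_mid point, on its underside, same axes.
- lid: The dish lid, 200 g: origin at the centre of the plate's underside, same axes.
Not all that is in view belongs to the job. Leave any orange look-alike of the turner alone.

How it is judged:
By the outcome, as a careful person would: the job done as asked, in the order asked, and still so for the second after the job is handed in, with the robot touching nothing.
It also fails if it takes over 70 s, if anything falls off the work surface, if the arm or the gripper's body presses on something with over 40 N, if the wrist force passes 120 N, or if a joint passes its speed limit or range.

## Working session

There is one attempt and no reset: what is moved stays moved. The work goes in short steps, Python scripts to look and compute and a shell command to move; the robot and the scene stay as the last step left them, time stands still between calls to the robot, and variables do not carry over. Pictures are saved under pics/ and viewed, at most 10 in all, crops included, and the job is handed in when it is done.

```bash
mkdir -p pics; cat > h.py <<'E'
import numpy as np, cv2
from workcell import bot, viewer, finder
def cam(n):
    c=viewer.camera(n); c['f']=192/np.tan(np.radians(c['vfov']/2)); return c
def pt(c,uv,z):
    "pixel -> world point at height z"
    K=np.array([[c['f'],0,c['cx']],[0,c['f'],c['cy']],[0,0,1.]])
    x=cv2.undistortPoints(np.array([[uv]],float),K,np.array([c['k1'],0,0,0,0.]))[0,0]
    R=np.array(c['R']);t=np.array(c['t']); o=-R.T@t; d=R.T@np.array([x[0],x[1],1])
    return o+d*(z-o[2])/d[2]
def proj(c,X):
    p=np.array(c['R'])@np.array(X)+c['t']; s=p[:2]/p[2]; return c['f']*s*(1+c['k1']*(s@s))+[c['cx'],c['cy']]
def save(c,n,box=None,k=1):
    im=c['pixels'][:,:,::-1]
    if box: im=im[box[1]:box[3],box[0]:box[2]]
    cv2.imwrite('pics/'+n,cv2.resize(im,None,fx=k,fy=k,interpolation=cv2.INTER_CUBIC))
E
cat > a.py <<'E'
from h import *
print(bot.get_obs())
Z=dict(spoon_mid=.007,turner_mid=.007,lid_handle=.027,bin_spoons=0,bin_turners=0,runner=0,runner_mouth=.01,butter_dish=0,mug=0)
for n in ['top','scene']:
    c=cam(n); save(c,n+'0.png',None,1.5); print(n,c['vfov'],'campos',(-np.array(c['R']).T@c['t']).round(3))
    for k,z in Z.items():
        for m in finder.mark_of(n,k)[:4]: print(k,round(m['conf'],2),np.round(m['position'],1),pt(c,m['position'],z).round(4))
E
python3 a.py
```

```text
{'time': 0.0, 'q': array([-6.31975194e+01,  5.01410121e+00,  1.00355655e+01,  9.50987892e+01,
       -3.74296364e-04,  9.00001012e+01]), 'qd': array([ 0.08245789,  0.07686396, -0.05091614, -0.06174318, -0.06384145,
        0.0782873 ]), 'joint_efforts': array([-1.15671955e-03, -5.20385671e+01,  4.64806116e+01,  1.60774996e-02,
       -1.79836529e-04, -3.44330900e-06]), 'ee_pos': array([ 0.2479061 , -0.490722  ,  0.23056422]), 'tcp_rot': array([-1.79922675e+02,  3.74432539e-04,  2.68023799e+01]), 'wrist_force': array([ 1.28834709,  0.26685624, -0.27061869]), 'torque': array([-0.01705721, -0.03420375, -0.01591   ]), 'grasp_force': 0.0, 'opening': 0.0852892443002751}
top 44.23818583544756 campos [0.373 0.047 1.298]
spoon_mid 0.56 [266.3 202.8] [ 0.4402 -0.0008  0.007 ]
turner_mid 0.87 [366.1 272.5] [ 0.2532 -0.2731  0.007 ]
turner_mid 0.61 [263.4 109. ] [0.7015 0.0088 0.007 ]
lid_handle 0.95 [137.5 207.4] [0.4237 0.3459 0.027 ]
lid_handle 0.24 [172.7 141.9] [0.6026 0.2555 0.027 ]
bin_spoons 0.8 [348.2 185.2] [ 0.4913 -0.2276  0.    ]
bin_turners 0.83 [411.3 165.3] [ 0.5487 -0.4046  0.  
[... 411 characters left out ...]
.007 ]
spoon_mid 0.37 [172.4 191.8] [ 0.486 -0.234  0.007]
spoon_mid 0.26 [243.7 192.8] [0.4309 0.0046 0.007 ]
turner_mid 0.8 [181.8 153.1] [ 0.2265 -0.2926  0.007 ]
turner_mid 0.73 [222.8 243.6] [0.7033 0.0055 0.007 ]
lid_handle 0.86 [342.5 201.4] [0.4263 0.3396 0.027 ]
bin_spoons 0.94 [171.5 195.5] [ 0.4983 -0.2332 -0.    ]
bin_turners 0.72 [118.4 194.4] [ 0.5374 -0.4121  0.    ]
bin_turners 0.67 [342.8 211.7] [ 0.4463  0.3454 -0.    ]
runner 0.78 [306.9 243.5] [ 0.6342  0.2485 -0.    ]
runner 0.51 [385.5 230.3] [0.512  0.4843 0.    ]
runner_mouth 0.65 [312.3 229. ] [0.5738 0.2571 0.01  ]
butter_dish 0.68 [227.2 215.7] [ 0.5605 -0.0193  0.    ]
mug 0.89 [385.9 229. ] [0.5049 0.4856 0.    ]
```

View pics/top0.png

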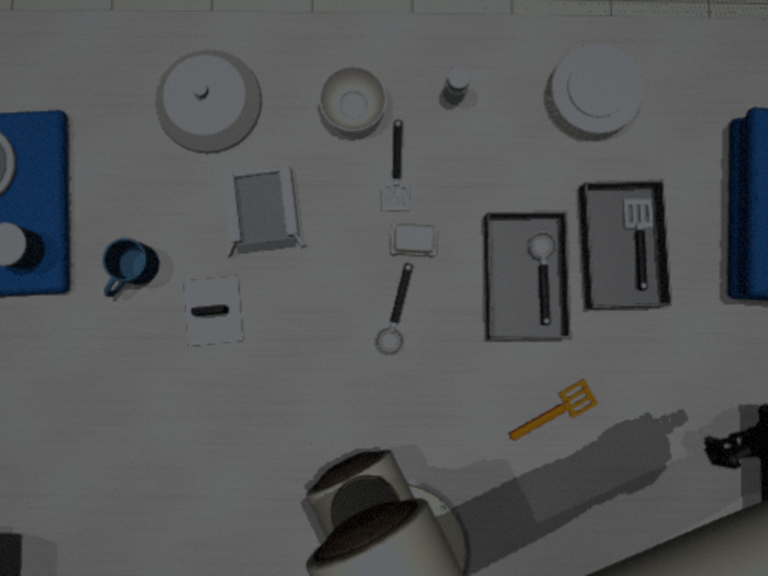

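View pics/scene0.png

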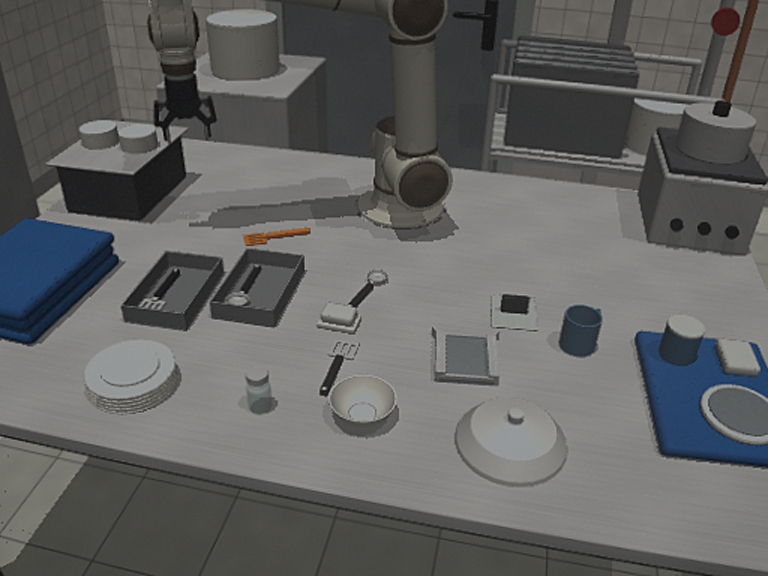

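The black-handled turner, at top pixel (263,109), is the real one. The orange one at (366,272) is the look-alike, and the other turner at about (427,153) is the sample in its bin. The loose spoon is at (266,203); the spoon at (362,185) is the sample in its bin. The runner mouth faces the robot (-x). I'll fit the known shapes to the outlines and confirm in one crop.

```bash
cat > fit.py <<'E'
from h import *
from scipy.optimize import minimize
def box(x0,x1,y0,y1,z0,z1): return np.array([[x,y,z] for x in(x0,x1) for y in(y0,y1) for z in(z0,z1)])/1000
a=np.arange(0,2*np.pi,.3); bowl=np.c_[61+26*np.cos(a),26*np.sin(a),7+0*a]/1000
hd=box(-85,27,-8,8,0,14)
M=dict(spoon=[hd,bowl],turner=[hd,box(27,85,-26,26,0,4)],lid=[box(-60,60,-50,50,0,4),box(-7,7,-30,30,4,45)],
 bin_spoons=[box(-114,114,-72,72,0,45)],bin_turners=[box(-114,114,-72,72,0,45)],
 runner=[box(-60,70,-58,58,0,26)],butter_dish=[box(-28,28,-42.5,42.5,0,38)])
S=4
def draw(c,name,p):
    cs,sn=np.cos(p[2]),np.sin(p[2]); R=np.array([[cs,-sn,0],[sn,cs,0],[0,0,1]])
    im=np.zeros((384*S,512*S),np.uint8)
    for b in M[name]:
        uv=np.array([proj(c,R@v+[p[0],p[1],0]) for v in b])
        cv2.fillConvexPoly(im,np.round(cv2.convexHull(((uv+.5)*S).astype(np.float32))).astype(int),1)
    return im
def fit(cs,masks,name,p0):
    big=[cv2.resize(m.astype(np.float32),None,fx=S,fy=S,interpolation=cv2.INTER_LINEAR)>.5 for m in masks]
    def cost(q):
        p=[q[0],q[1],q[2]*3]; s=0
        for c,b in zip(cs,big):
            d=draw(c,name,p)>0; s+=1-(d&b).sum()/(d|b).sum()
        return s/len(cs)
    q0=np.array([p0[0],p0[1],p0[2]/3]); 
    r=minimize(cost,q0,method='Nelder-Mead',options=dict(initial_simplex=[q0,q0+[.012,0,0],q0+[0,.012,0],q0+[0,0,.07]],xatol=2e-4,fatol=1e-4))
    return np.array([r.x[0],r.x[1],r.x[2]*3]),1-r.fun
def near(cam_,c,name,p0):
    best=None
    for o in finder.outline_of(cam_,name)[:4]:
        m=o['pixels']
        if not m.any(): continue
        d=np.linalg.norm(np.argwhere(m)[:,::-1].mean(0)-proj(c,[p0[0],p0[1],.01]))
        if d<25 and (best is None or o['conf']>best[1]): best=(m,o['conf'])
    return best
E
cat > b.py <<'E'
from fit import *
P=dict(spoon=(.435,.002,np.pi-.15),turner=(.702,.007,np.pi),lid=(.424,.343,0),bin_spoons=(.495,-.23,0),bin_turners=(.543,-.408,0),runner=(.622,.248,0),butter_dish=(.558,-.02,0))
ct,cs=cam('top'),cam('scene')
ov=cv2.resize(ct['pixels'],None,fx=S,fy=S,interpolation=cv2.INTER_CUBIC)
ov=np.clip(ov*1.8,0,255).astype(np.uint8)
for k,p in P.items():
    t,s=near('top',ct,k,p),near('scene',cs,k,p)
    for nm,C,m in (('top',[ct],[t]),('scn',[cs],[s]),('both',[ct,cs],[t,s])):
        if any(v is None for v in m): print(k,nm,'none'); continue
        r,i=fit(C,[v[0] for v in m],k,p); print(k,nm,r[:2].round(4),np.degrees(r[2]).round(1),'iou',round(i,3))
        if nm=='top':
            cn=cv2.findContours(draw(ct,k,r),cv2.RETR_EXTERNAL,cv2.CHAIN_APPROX_NONE)[0]; cv2.drawContours(ov,cn,-1,(0,255,0),1)
cv2.imwrite('pics/ov1.png',ov[70*S:245*S,115*S:310*S,::-1])
E
python3 b.py
```

```text
spoon top [0.4341 0.0035] 167.3 iou 0.837
spoon scn [0.4264 0.0045] 167.7 iou 0.781
spoon both [0.432 0.004] 166.9 iou 0.775
turner top [0.6992 0.0072] 177.7 iou 0.808
turner scn [0.698 0.006] 178.6 iou 0.847
turner both [0.6991 0.0066] 178.5 iou 0.82
lid top [0.4277 0.3404] 6.1 iou 0.963
lid scn [0.4285 0.341 ] 6.4 iou 0.907
lid both [0.4274 0.3407] 6.3 iou 0.932
bin_spoons top [ 0.4943 -0.2296] 0.8 iou 0.886
bin_spoons scn [ 0.4953 -0.228 ] 1.5 iou 0.886
bin_spoons both [ 0.4945 -0.2292] 0.7 iou 0.884
bin_turners top [ 0.553  -0.4075] 2.4 iou 0.867
bin_turners scn [ 0.5529 -0.4085] 2.5 iou 0.886
bin_turners both [ 0.5528 -0.4077] 2.4 iou 0.876
runner top [0.6059 0.254 ] 7.8 iou 0.874
runner scn [0.6186 0.255 ] 12.1 iou 0.864
runner both [0.6132 0.2526] 9.2 iou 0.85
butter_dish top [ 0.5573 -0.0242] -3.4 iou 0.877
butter_dish scn [ 0.564  -0.0226] 7.8 iou 0.798
butter_dish both [ 0.5594 -0.0242] -2.2 iou 0.826
```

View pics/ov1.png

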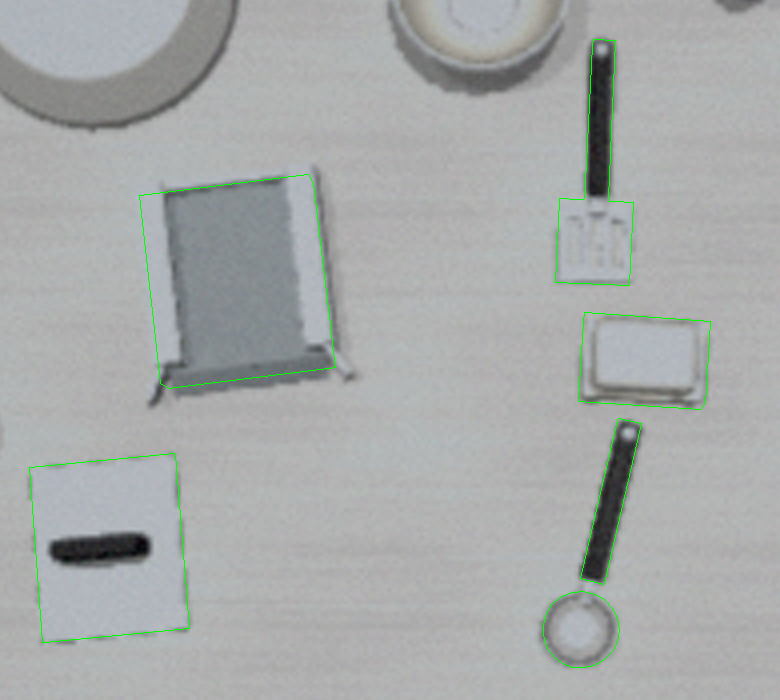

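```bash
cat >> h.py <<'E'
from scipy.spatial.transform import Rotation as Ro
def plan(x,y,z,yaw):
    "turn az first, then shift along tool axes (mm)"
    o=bot.get_obs(); R0=Ro.from_euler('xyz',o['tcp_rot'],degrees=True); R1=Ro.from_euler('xyz',[180,0,yaw],degrees=True)
    print('pos',np.round(o['ee_pos'],4),'rot',np.round(o['tcp_rot'],2),'t',round(o['time'],2),'open',round(o['opening'],4),'q',np.round(o['q'],0))
    print('turn',(R0.inv()*R1).as_rotvec(degrees=True).round(2),'shift',(R1.inv().apply(np.array([x,y,z])-o['ee_pos'])*1000).round(1))
E
python3 - <<'E'
from h import *
plan(.434,.0035,.08,-12.7)
c=cam('top')
L={k:pt(c,((u+.5)/4-.5+115,(v+.5)/4-.5+70),.026) for k,(u,v) in dict(lt=(163,190),lb=(182,362),rt=(288,180),rb=(306,346)).items()}
for k in L: print(k,L[k].round(4))
for a,b in (('lb','lt'),('rb','rt')):
    d=L[b]-L[a]; print(np.degrees(np.arctan2(d[1],d[0])).round(1),np.linalg.norm(d).round(4))
print('mid b',((L['lb']+L['rb'])/2).round(4),'mid t',((L['lt']+L['rt'])/2).round(4),'width',np.linalg.norm(L['lb']-L['rb']))
E
```

```text
pos [ 0.248  -0.4909  0.2313] rot [180.   -0.   26.8] t 1.8 open 0.0854 q [-63.   5.  10.  95.   0.  90.]
turn [ 0.  -0.  39.5] shift [  72.7 -523.2  151.3]
lt [0.6709 0.3046 0.026 ]
lb [0.5525 0.2886 0.026 ]
rt [0.6787 0.2194 0.026 ]
rb [0.5642 0.2048 0.026 ]
7.7 0.1195
7.3 0.1154
mid b [0.5584 0.2467 0.026 ] mid t [0.6748 0.262  0.026 ] width 0.08462259688290902
```

```bash
python3 -m inch '[[[100,0,0,0,0,0,9.9],[100,0,0,0,0,0,9.9],[100,0,0,0,0,0,9.9],[100,0,0,0,0,0,9.8],[100,7,-52,5,0,0,0],[100,7,-52,5,0,0,0],[100,7,-52,5,0,0,0],[100,7,-52,5,0,0,0]]]' && python3 -m inch '[[[100,7,-52,5,0,0,0],[100,7,-52,5,0,0,0],[100,7,-52,5,0,0,0],[100,7,-52,5,0,0,0],[100,7,-52,5,0,0,0],[100,9,-55,5,0,0,0],[100,0,0,40,0,0,0],[100,0,0,0,0,0,0]]]'; python3 -c "
from h import *
plan(.434,.0035,.003,-12.7)"
```

```text
time: 2.85
ee_pos: [0.3213, -0.2926, 0.2112]
tcp_rot: [180.0, -0.0, -12.7]
wrist_force: [1.9, -1.3, -1.0]
opening: 0.0853
grasp_force: 0.0
time: 3.85
ee_pos: [0.4204, -0.0518, 0.1403]
tcp_rot: [-177.5, 0.3, -8.7]
wrist_force: [-1.0, -0.7, 1.7]
opening: 0.0852
grasp_force: 0.0
pos [ 0.4204 -0.0518  0.1403] rot [-177.47    0.29   -8.67] t 3.85 open 0.0852 q [ -9. -13. -17.  86.   3. 180.]
turn [-2.52  0.38  4.03] shift [  1.1 -56.9 137.3]
```

```bash
python3 -m inch '[[[100,0,0,0,-2.5,0.4,0],[100,0,0,0,0,0,-10.6],[100,0,0,0,0,0,-10.6],[100,0,0,0,0,0,-10.6],[100,0,0,0,0,0,-10.6],[100,0,0,0,0,0,-10.6],[100,0,0,0,0,0,-10.6],[100,0,0,0,0,0,-10.6]]]' && python3 -m inch '[[[100,0,0,0,0,0,-10.6],[100,0,0,0,0,0,-10.6],[100,0,0,0,0,0,-10.6],[100,0,0,0,0,0,-10.6],[100,0,0,0,0,0,-10.6],[100,0,0,0,0,0,-10.6],[100,0,0,0,0,0,-10.6],[100,0,0,0,0,0,-10.6]]]'; python3 -c "
from h import *
plan(.434,.0035,.06,167.3)"
```

```text
time: 4.85
ee_pos: [0.4211, -0.0598, 0.1443]
tcp_rot: [179.7, -0.4, 66.3]
wrist_force: [-1.0, 0.5, 0.3]
opening: 0.0853
grasp_force: 0.0
time: 5.85
ee_pos: [0.4211, -0.0598, 0.1442]
tcp_rot: [179.5, 0.3, 151.1]
wrist_force: [-0.0, 0.5, 0.4]
opening: 0.0855
grasp_force: 0.0
pos [ 0.4211 -0.0598  0.1442] rot [179.52   0.31 151.1 ] t 5.85 open 0.0855 q [ -8. -14. -17.  86.   0.  21.]
turn [  0.43   0.37 -16.2 ] shift [ 1.3 64.6 84.2]
```

```bash
python3 -m inch '[[[100,0,0,0,0.4,0.4,-8.1],[100,0,0,0,0,0,-8.1],[100,0.3,32,0,0,0,0],[100,1,32.6,0,0,0,0],[100,0,0,42,0,0,0],[100,0,0,42,0,0,0],[100,0,0,30,0,0,0],[100,0,0,0,0,0,0]]]'; python3 -c "
from h import *
plan(.434,.0035,.003,167.3)
c=cam('top'); save(c,'sp1.png',(215,160,305,260),5)"
```

```text
time: 6.85
ee_pos: [0.4329, 0.0038, 0.0282]
tcp_rot: [180.0, -0.3, 167.0]
wrist_force: [0.7, -0.2, -0.2]
opening: 0.0854
grasp_force: 0.0
pos [0.4329 0.0038 0.0282] rot [179.97  -0.28 166.96] t 6.85 open 0.0854 q [  0. -10. -27.  73.   0.  13.]
turn [ 0.03 -0.28 -0.34] shift [-1.1 -0.  25.2]
```

View pics/sp1.png

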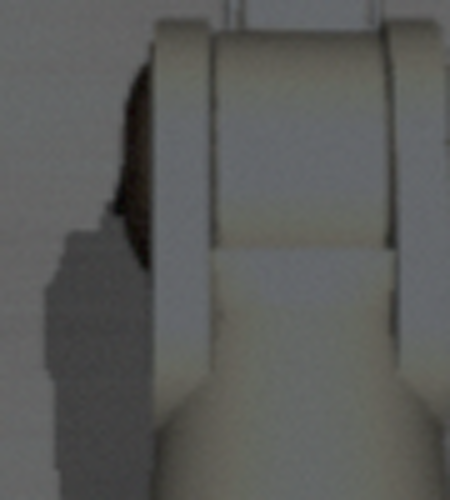

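The arm hides the spoon from the top camera, so this crop shows nothing useful. The pose agrees with the fit to about 1 mm, so I'll grip.

```bash
python3 -m inch '[[[100,-1,0,13,0,0,0],[100,0,0,12,0,0,0],[100,0,0,0,0,0,0],[5,0,0,0,0,0,0],[5,0,0,0,0,0,0],[5,0,0,0,0,0,0],[5,0,0,0,0,0,0],[5,0,0,0,0,0,0]]]' 60; python3 -c "
from h import *
plan(.434,.0035,.003,167.3)"
```

```text
time: 7.9
ee_pos: [0.435, 0.0039, 0.0039]
tcp_rot: [179.9, -0.1, 167.0]
wrist_force: [-0.2, -0.3, 4.0]
opening: 0.0141
grasp_force: 59.3
pos [0.435  0.0039 0.0039] rot [ 1.7992e+02 -1.1000e-01  1.6699e+02] t 7.9 open 0.0141 q [  0.  -9. -29.  70.   0.  13.]
turn [ 0.08 -0.11 -0.31] shift [ 0.9 -0.6  0.9]
```

```bash
python3 -m inch '[[[5,0,0,-30,0,0,0],[5,0,0,-40,0,0,0],[5,0,0,-30,0,0,0],[5,0,0,0,0,0,0]]]'; python3 -c "
from h import *
plan(.494,-.196,.1,180.8)
c=cam('scene'); save(c,'sp2.png',(180,130,320,250),4)"
```

```text
time: 8.4
ee_pos: [0.4361, 0.0037, 0.1053]
tcp_rot: [179.9, 0.0, 167.0]
wrist_force: [-0.8, -0.0, -1.6]
opening: 0.0138
grasp_force: 58.7
pos [0.4361 0.0037 0.1053] rot [1.7989e+02 5.0000e-02 1.6699e+02] t 8.4 open 0.0138 q [  0. -11. -19.  82.   0.  13.]
turn [  0.11   0.06 -13.81] shift [ -55.1 -200.5    5.3]
```

View pics/sp2.png

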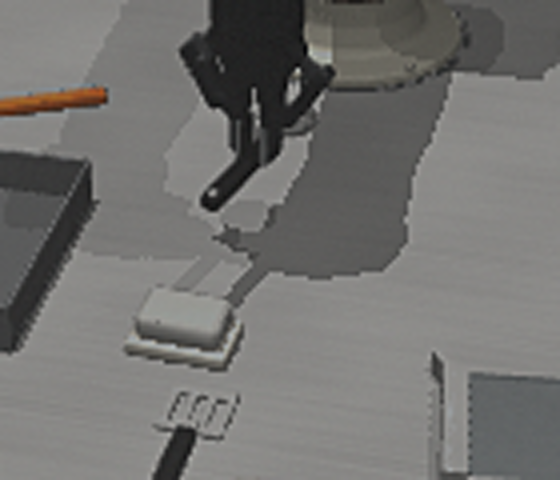

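The spoon is held at crop pixel (235,180), tail towards the camera. Next, move it to the bin.

```bash
python3 -m inch '[[[5,0,0,0,0.1,0,-6.9],[5,0,0,0,0,0,-6.9],[5,-11,-40,0,0,0,0],[5,-11,-40,0,0,0,0],[5,-11,-40,0,0,0,0],[5,-11,-40,0,0,0,0],[5,-11,-40.5,0,0,0,0],[5,0,0,0,0,0,0]]]'; python3 -c "
from h import *
plan(.494,-.196,.009,180.8)"
```

```text
time: 9.45
ee_pos: [0.4921, -0.1979, 0.1009]
tcp_rot: [180.0, -0.3, -179.4]
wrist_force: [-0.1, 0.6, -1.8]
opening: 0.0141
grasp_force: 58.9
pos [ 0.4921 -0.1979  0.1009] rot [ 179.95   -0.31 -179.37] t 9.45 open 0.0141 q [-22.   2.  -7.  81.  -0. -22.]
turn [ 0.05 -0.31 -0.17] shift [-1.9  1.9 91.9]
```

```bash
python3 -m inch '[[[5,-2,2,30,0,0,0],[5,0,0,30,0,0,0],[5,0,0,18,0,0,0],[5,0,0,7,0,0,0],[5,0,0,5,0,0,0],[5,0,0,0,0,0,0]]]'; python3 -c "
from h import *
plan(.494,-.196,.009,180.8)
print(bot.get_obs()['wrist_force'])"
```

```text
time: 10.2
ee_pos: [0.4947, -0.1941, 0.0138]
tcp_rot: [-180.0, -0.1, -179.2]
wrist_force: [0.3, 0.9, -1.6]
opening: 0.0142
grasp_force: 58.9
pos [ 0.4947 -0.1941  0.0138] rot [-1.7999e+02 -1.1000e-01 -1.7921e+02] t 10.2 open 0.0142 q [-21.   4. -15.  71.  -0. -22.]
turn [-0.01 -0.11 -0.01] shift [ 0.7 -1.9  4.8]
[ 0.31947691  0.85931682 -1.5502101 ]
```

```bash
python3 -m inch '[[[5,0,0,4.5,0,0,0],[5,0,0,0,0,0,0],[5,0,0,0,0,0,0],[36,0,0,0,0,0,0],[36,0,0,0,0,0,0],[36,0,0,0,0,0,0]]]'; python3 -c "
from h import *
o=bot.get_obs();print(o['opening'],o['ee_pos'],o['wrist_force'])"
```

```text
time: 10.95
ee_pos: [0.4945, -0.1941, 0.009]
tcp_rot: [-180.0, -0.1, -179.2]
wrist_force: [-0.7, -0.4, 0.1]
opening: 0.031
grasp_force: 0.0
0.03097213815200947 [ 0.49454166 -0.19407295  0.008999  ] [-0.70142881 -0.4289346   0.06471942]
```

```bash
python3 -m inch '[[[36,0,0,-20,0,0,0],[36,0,0,-50,0,0,0],[36,0,0,-50,0,0,0],[100,-50,40,0,0,0,0],[100,-50,40,0,0,0,0],[100,-50,40,0,0,0,0],[100,-50,40,0,0,0,0],[100,-5,41,0,0,0,2.6]]]'; python3 -c "
from fit import *
plan(.699,.007,.03,178.2)
ct,cs=cam('top'),cam('scene')
for n,c in (('top',ct),('scene',cs)):
    m=near(n,c,'turner',(.699,.007))
    if m: r,i=fit([c],[m[0]],'turner',(.699,.007,3.11)); print(n,r[:2].round(4),np.degrees(r[2]).round(1),round(i,3))
save(cs,'sp3.png',(70,150,270,290),4)"
```

```text
time: 11.95
ee_pos: [0.694, 0.0075, 0.1257]
tcp_rot: [-180.0, -0.3, 178.2]
wrist_force: [-0.9, -0.1, -0.8]
opening: 0.0856
grasp_force: 0.0
pos [0.694  0.0075 0.1257] rot [-179.99   -0.27  178.16] t 11.95 open 0.0856 q [ 1. 25. 22. 88.  0.  2.]
turn [-0.01 -0.27 -0.04] shift [-5.  -0.4 95.7]
scene [0.699  0.0063] 178.7 0.869
```

View pics/sp3.png

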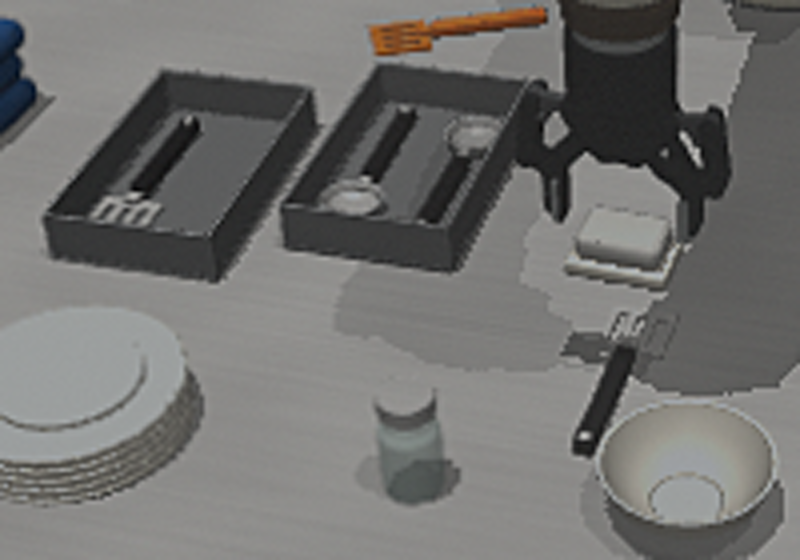

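The spoon lies flat beside the sample spoon: loose handle at crop (450,190), sample at (390,145). The loose black turner is at (605,400), with the serving bowl close to its tail. I'll go in with the fingers part open.

```bash
python3 -m inch '[[[58,-5,-0.4,40,0,0,0],[58,0,0,40,0,0,0],[58,0,0,20,0,0,0],[58,0,0,0,0,0,0]]]'; python3 -c "
from h import *
plan(.699,.007,.003,178.2)"
```

```text
time: 12.65
ee_pos: [0.696, 0.0044, 0.0275]
tcp_rot: [-180.0, -0.3, 178.1]
wrist_force: [-0.6, 0.2, 0.3]
opening: 0.0493
grasp_force: 0.0
pos [0.696  0.0044 0.0275] rot [-179.99   -0.27  178.14] t 12.65 open 0.0493 q [ 0. 26. 13. 77. -0.  2.]
turn [-0.01 -0.27 -0.06] shift [-2.9  2.7 24.5]
```

```bash
python3 -m inch '[[[58,-2.5,2.5,12,0,0,0],[58,0,0,12,0,0,0],[58,0,0,0,0,0,0],[5,0,0,0,0,0,0],[5,0,0,0,0,0,0],[5,0,0,0,0,0,0],[5,0,0,0,0,0,0]]]' 60 && python3 -m inch '[[[5,0,0,-30,0,0,0],[5,0,0,-40,0,0,0],[5,0,0,-40,0,0,0],[5,0,0,0,0,0,0]]]'; python3 -c "
from h import *
o=bot.get_obs()
# bin_turners (.5528,-.4078,2.4deg): spot at bin y=+33
a=np.radians(2.4); plan(.5528-.033*np.sin(a),-.4078+.033*np.cos(a),.115,182.4)"
```

```text
time: 13.52
ee_pos: [0.6999, 0.0078, 0.0052]
tcp_rot: [180.0, -0.1, 178.2]
wrist_force: [-0.8, -0.3, 5.4]
opening: 0.0138
grasp_force: 61.0
time: 14.02
ee_pos: [0.7012, 0.0077, 0.1181]
tcp_rot: [180.0, 0.2, 178.2]
wrist_force: [1.1, -0.6, -1.3]
opening: 0.0141
grasp_force: 60.3
pos [0.7012 0.0077 0.1181] rot [1.8000e+02 1.7000e-01 1.7819e+02] t 14.03 open 0.0141 q [ 1. 25. 22. 87. -0.  2.]
turn [-0.    0.17 -4.21] shift [ 165.7 -376.     3.1]
```

```bash
python3 -m inch '[[[5,0,0,0,0,0,-4.2],[5,23,-53,0,0,0,0],[5,24,-54,0,0,0,0],[5,24,-54,0,0,0,0],[5,24,-54,0,0,0,0],[5,24,-54,0,0,0,0],[5,24,-54,0,0,0,0],[5,23,-53,0,0,0,0]]]' && python3 -m inch '[[[5,0,0,0,0,0,0],[5,0,0,0,0,0,0]]]'; python3 -c "
from h import *
a=np.radians(2.4); plan(.5528-.033*np.sin(a),-.4078+.033*np.cos(a),.02,182.4)"
```

```text
time: 15.02
ee_pos: [0.5481, -0.3763, 0.1131]
tcp_rot: [179.9, -0.2, -177.6]
wrist_force: [1.8, 0.4, -0.7]
opening: 0.0139
grasp_force: 60.3
time: 15.28
ee_pos: [0.5491, -0.3746, 0.1134]
tcp_rot: [179.9, -0.2, -177.6]
wrist_force: [1.1, 0.0, -1.0]
opening: 0.0139
grasp_force: 60.3
pos [ 0.5491 -0.3746  0.1134] rot [ 179.92   -0.22 -177.65] t 15.28 open 0.0139 q [-34.  20.  15.  85.  -0. -37.]
turn [ 0.08 -0.22 -0.05] shift [-2.3 -0.3 93.4]
```

```bash
python3 -m inch '[[[5,-2,0,35,0,0,0],[5,0,0,35,0,0,0],[5,0,0,20,0,0,0],[5,0,0,6,0,0,0],[5,0,0,6,0,0,0],[5,0,0,0,0,0,0],[5,0,0,0,0,0,0]]]'
```

```text
time: 16.15
ee_pos: [0.5517, -0.3751, 0.0137]
tcp_rot: [-180.0, -0.1, -177.6]
wrist_force: [0.5, -0.5, -1.2]
opening: 0.0139
grasp_force: 60.2
```

```bash
python3 -m inch '[[[5,0,0,4,0,0,0],[5,0,0,0,0,0,0],[36,0,0,0,0,0,0],[36,0,0,0,0,0,0],[36,0,0,0,0,0,0],[36,0,0,-20,0,0,0],[36,0,0,-60,0,0,0],[36,0,0,-60,0,0,0]]]' && python3 -m inch '[[[100,0,0,0,0,0,-10.5],[100,0,0,0,0,0,-10.5],[100,0,0,0,0,0,-10.5],[100,0,0,0,0,0,-10.5],[100,0,0,0,0,0,-10.5],[100,0,0,0,0,0,-10.5],[100,0,0,0,0,0,-10.5],[100,0,0,0,0,0,-10.5]]]'; python3 -c "
from fit import *
plan(.4277,.3406,.15,-83.8)
c=cam('scene'); save(c,'tu1.png',(60,150,220,270),4)
ct=cam('top')
for k,p in (('lid',(.4277,.3406,.108)),('spoon',(.4945,-.194,np.pi)),('turner',(.552,-.375,np.pi))):
  m=near('top',ct,k,p)
  if m: r,i=fit([ct],[m[0]],k,p); print(k,r[:2].round(4),np.degrees(r[2]).round(1),round(i,3))"
```

```text
time: 17.15
ee_pos: [0.5514, -0.3746, 0.1517]
tcp_rot: [-180.0, -0.1, -177.6]
wrist_force: [1.1, -0.6, -0.2]
opening: 0.031
grasp_force: 0.0
time: 18.15
ee_pos: [0.5518, -0.3748, 0.1505]
tcp_rot: [179.9, -0.1, -93.3]
wrist_force: [-0.6, -1.4, 0.3]
opening: 0.0851
grasp_force: 0.0
pos [ 0.5518 -0.3748  0.1505] rot [ 1.7993e+02 -5.0000e-02 -9.3260e+01] t 18.15 open 0.0851 q [ -34.   21.   20.   89.   -0. -121.]
turn [ 0.08 -0.05 -9.46] shift [-7.246e+02  4.610e+01  5.000e-01]
lid [0.4267 0.3406] 5.7 0.964
spoon [ 0.4943 -0.1966] 180.6 0.902
turner [ 0.5526 -0.375 ] 181.9 0.652
```

View pics/tu1.png

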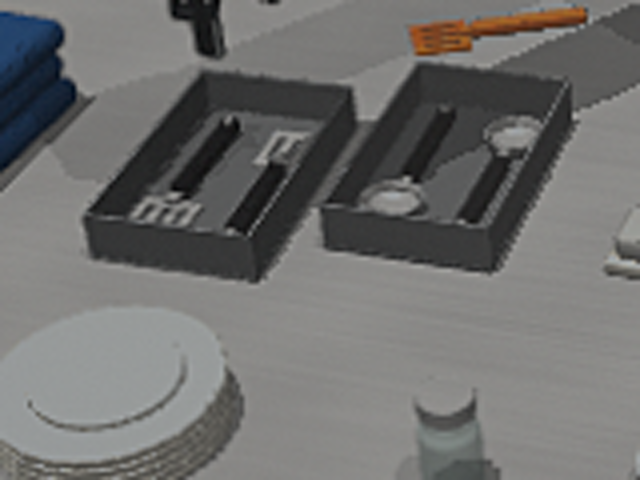

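The turner lies flat at crop (260,190) beside the sample turner, and the spoon is still fine. Now the lid.

```bash
python3 -m inch '[[[100,0,0,0,0,0,-9.4],[100,-52,3.3,0,0,0,0],[100,-52,3.3,0,0,0,0],[100,-52,3.3,0,0,0,0],[100,-52,3.3,0,0,0,0],[100,-52,3.3,0,0,0,0],[100,-52,3.3,0,0,0,0],[100,-52,3.3,0,0,0,0]]]' && python3 -m inch '[[[100,-52,3.3,0,0,0,0],[100,-52,3.3,0,0,0,0],[100,-52,3.3,0,0,0,0],[100,-52,3.3,0,0,0,0],[100,-52,3.3,0,0,0,0],[100,-52,3.3,0,0,0,0],[100,-52,3.3,0,0,0,0],[100,0,0,0,0,0,0]]]'; python3 -c "
from h import *
plan(.4272,.3406,.06,-84)"
```

```text
time: 19.4
ee_pos: [0.4915, -0.0134, 0.1494]
tcp_rot: [179.9, 0.0, -84.4]
wrist_force: [0.6, -0.2, -0.3]
opening: 0.0852
grasp_force: 0.0
time: 20.4
ee_pos: [0.4313, 0.3477, 0.1488]
tcp_rot: [179.8, 0.0, -84.2]
wrist_force: [-0.5, -0.5, 0.2]
opening: 0.0856
grasp_force: 0.0
pos [0.4313 0.3477 0.1488] rot [ 1.7984e+02  3.0000e-02 -8.4160e+01] t 20.4 open 0.0856 q [ 39.   5.   1.  86.   0. -57.]
turn [ 0.16  0.03 -0.16] shift [ 6.6  4.8 88.8]
```

```bash
python3 -m inch '[[[100,6.5,5,40,0.2,0,0],[100,0,0,40,0,0,0],[100,0,0,0,0,0,0],[100,0,0,0,0,0,0]]]'; python3 -c "
from h import *
plan(.4272,.3406,.013,-84)"
```

```text
time: 20.9
ee_pos: [0.4286, 0.3379, 0.0708]
tcp_rot: [-179.9, 0.1, -84.3]
wrist_force: [0.6, 0.1, 0.8]
opening: 0.0852
grasp_force: 0.0
pos [0.4286 0.3379 0.0708] rot [-1.7986e+02  6.0000e-02 -8.4300e+01] t 20.9 open 0.0852 q [ 38.   4.  -9.  77.  -0. -57.]
turn [-0.14  0.06 -0.3 ] shift [-2.8  1.1 57.8]
```

```bash
python3 -m inch '[[[100,-2.5,1,28,0,0,0],[100,0,0,29,0,0,0],[100,0,0,0,0,0,0],[5,0,0,0,0,0,0],[5,0,0,0,0,0,0],[5,0,0,0,0,0,0],[5,0,0,0,0,0,0],[5,0,0,0,0,0,0]]]' 70; python3 -c "
from h import *
a=np.radians(7.5); d=np.array([np.cos(a),np.sin(a)])
p=np.array([.6136,.254])-.165*d; print(p)
plan(p[0],p[1],.06,-82.5)"
```

```text
time: 21.9
ee_pos: [0.427, 0.3406, 0.0127]
tcp_rot: [-179.9, 0.0, -84.2]
wrist_force: [1.2, -0.1, 5.3]
opening: 0.013
grasp_force: 69.1
[0.4500116  0.23246318]
pos [0.427  0.3406 0.0127] rot [-1.7989e+02  5.0000e-02 -8.4210e+01] t 21.9 open 0.013 q [ 39.   6. -13.  71.  -0. -57.]
turn [-0.11  0.05 -1.71] shift [110.2  -8.7 -47.3]
```

```bash
python3 -m inch '[[[5,0,0,-25,0,0,0],[5,0,0,-25,0,0,-1.7],[5,36,-3,0,0,0,0],[5,37,-3,0,0,0,0],[5,37,-2.7,0,0,0,0],[5,0,0,0,0,0,0],[5,0,0,0,0,0,0]]]' ; cat > l.py <<'E'
from fit import *
import sys
plan(.45,.2325,.06,-82.5)
ct,cs=cam('top'),cam('scene'); o=bot.get_obs(); dz=o['ee_pos'][2]-.0127
big=[]
for c,(x0,y0,x1,y1) in ((ct,(130,110,230,235)),(cs,(270,180,370,290))):
    im=np.clip(c['pixels'][y0:y1,x0:x1,::-1]*1.7,0,255).astype(np.uint8)
    im=cv2.resize(im,None,fx=4,fy=4,interpolation=cv2.INTER_CUBIC)
    a=np.radians(7.5)
    def w(x,y,z): return [.6136+x*np.cos(a)-y*np.sin(a),.254+x*np.sin(a)+y*np.cos(a),z]
    for s in (-1,1):   # predicted lip edges, wall foot
        for yy,z in ((.042,.026),(.054,.026)):
            L=[(4*(proj(c,w(x,s*yy,z))-[x0,y0]+.5)-.5).round().astype(int).tolist() for x in (-.06,.066)]
            cv2.line(im,L[0],L[1],(0,255,0),1)
    big.append(cv2.copyMakeBorder(im,0,500-im.shape[0],0,0,cv2.BORDER_CONSTANT))
cv2.imwrite('pics/'+sys.argv[1],np.hstack(big))
E
python3 l.py li1.png
```

```text
time: 22.78
ee_pos: [0.4495, 0.2325, 0.0618]
tcp_rot: [-180.0, 0.0, -82.5]
wrist_force: [-0.3, 0.1, -1.8]
opening: 0.0129
grasp_force: 68.5
pos [0.4495 0.2325 0.0618] rot [-1.7996e+02  2.0000e-02 -8.2530e+01] t 22.77 open 0.0129 q [ 27.  -1. -15.  76.   0. -70.]
turn [-0.04  0.02 -0.03] shift [ 0.  -0.5  1.8]
```

View pics/li1.png

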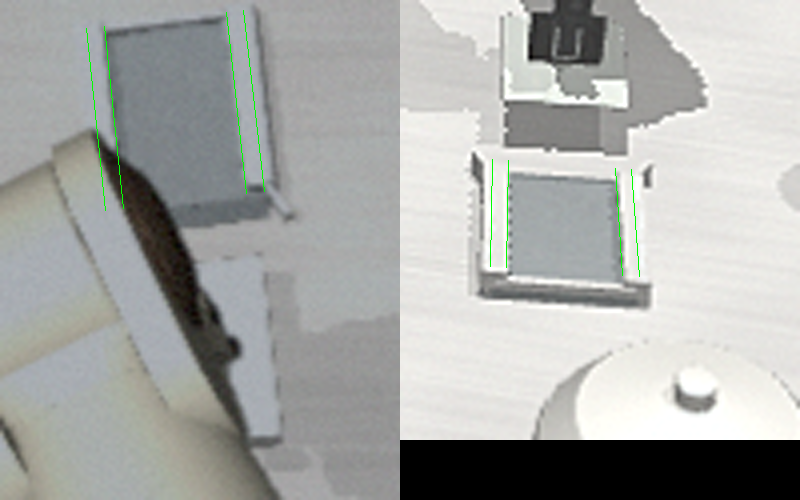

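The overlay agrees with the runner laterally and in yaw. Along its length the runner sits about 3 mm further in +x than predicted, so I take its origin as (.6166,.2544) with yaw 7.5°.

```bash
python3 -m inch '[[[5,0,-5,18,0,0,0],[5,0,0,18,0,0,0],[5,0,-8,0,0,0,0],[5,0,-8,0,0,0,0],[5,0,0,0,0,0,0],[5,0,0,0,0,0,0]]]' ; python3 -c "
from h import *
print('home'); plan(.6166,.2544,.0257,-82.5)"
```

```text
time: 23.62
ee_pos: [0.4707, 0.2352, 0.0264]
tcp_rot: [-179.9, 0.0, -82.5]
wrist_force: [0.5, 0.3, -2.0]
opening: 0.0133
grasp_force: 68.6
home
pos [0.4707 0.2352 0.0264] rot [-1.7992e+02  2.0000e-02 -8.2520e+01] t 23.62 open 0.0133 q [ 27.   3. -15.  72.  -0. -71.]
turn [-0.08  0.02 -0.02] shift [  -0.  -147.2    0.7]
```

```bash
python3 -m inch '[[[5,0,-12,0,0,0,0],[5,0,-12,0,0,0,0],[5,0,-12,0,0,0,0],[5,0,-12,0,0,0,0],[5,0,-12,0,0,0,0],[5,0,0,0,0,0,0],[5,0,0,0,0,0,0]]]' ; python3 -c "
from h import *
plan(.6166,.2544,.0257,-82.5); print(bot.get_obs()['wrist_force'],bot.get_obs()['torque'])"
```

```text
time: 24.5
ee_pos: [0.5297, 0.2429, 0.0259]
tcp_rot: [-180.0, 0.0, -82.5]
wrist_force: [0.5, -0.3, -1.4]
opening: 0.0131
grasp_force: 68.6
pos [0.5297 0.2429 0.0259] rot [-179.98    0.    -82.51] t 24.5 open 0.0131 q [ 25.  10.  -7.  73.  -0. -73.]
turn [-0.02  0.   -0.01] shift [ -0.1 -87.7   0.2]
[ 0.49046247 -0.27386659 -1.35152459] [-0.01451041 -0.03795846 -0.00561203]
```

```bash
python3 -m inch '[[[5,0,-10,0,0,0,0],[5,0,-10,0,0,0,0],[5,0,-10,0,0,0,0],[5,0,-10,0,0,0,0],[5,0,-10,0,0,0,0],[5,0,-10,0,0,0,0],[5,0,-10,0,0,0,0],[5,0,0,0,0,0,0]]]' ; python3 -c "
from h import *
plan(.6166,.2544,.0257,-82.5); print(bot.get_obs()['wrist_force'],bot.get_obs()['torque'])"
```

```text
time: 25.5
ee_pos: [0.5999, 0.2521, 0.0259]
tcp_rot: [-179.9, 0.0, -82.5]
wrist_force: [-0.2, -0.3, -2.3]
opening: 0.0131
grasp_force: 68.6
pos [0.5999 0.2521 0.0259] rot [-1.7994e+02  1.0000e-02 -8.2530e+01] t 25.5 open 0.0131 q [ 23.  19.   4.  75.  -0. -75.]
turn [-0.06  0.01 -0.03] shift [ -0.1 -16.8   0.2]
[-0.18888159 -0.27651008 -2.30032541] [0.02994317 0.00379921 0.04481198]
```

```bash
python3 -m inch '[[[5,0,-4,2,0,0,0],[5,0,-4,0,0,0,0],[5,0,-3,0,0,0,0],[5,0,-3,0,0,0,0],[5,0,0,0,0,0,0],[5,0,0,0,0,0,0]]]' ; python3 -m inch '[[[5,0,-2,0,0,0,0],[5,0,0,0,0,0,0]]]';python3 -m inch '[[[5,0,-2,0,0,0,0],[5,0,0,0,0,0,0]]]'
```

```text
time: 26.25
ee_pos: [0.6132, 0.2539, 0.0241]
tcp_rot: [-179.9, 0.0, -82.5]
wrist_force: [-0.1, 0.5, -1.9]
opening: 0.0134
grasp_force: 68.6
time: 26.5
ee_pos: [0.6153, 0.2542, 0.0242]
tcp_rot: [-179.9, 0.0, -82.5]
wrist_force: [0.3, 0.6, -2.2]
opening: 0.0128
grasp_force: 68.6
time: 26.75
ee_pos: [0.6173, 0.2544, 0.0242]
tcp_rot: [-179.9, 0.0, -82.5]
wrist_force: [0.1, -0.4, -2.5]
opening: 0.0132
grasp_force: 68.6
```

```bash
python3 -m inch '[[[5,0,-1.5,0,0,0,0],[5,0,0,0,0,0,0]]]' ; python3 -m inch '[[[5,0,-1.5,0,0,0,0],[5,0,0,0,0,0,0]]]';python3 -m inch '[[[5,0,-1.5,0,0,0,0],[5,0,0,0,0,0,0]]]'
```

```text
time: 27.0
ee_pos: [0.6188, 0.2546, 0.0241]
tcp_rot: [-179.9, 0.0, -82.5]
wrist_force: [0.2, -0.6, -1.6]
opening: 0.0132
grasp_force: 68.6
time: 27.25
ee_pos: [0.6194, 0.2546, 0.024]
tcp_rot: [180.0, -0.0, -82.5]
wrist_force: [-5.5, -1.8, 0.5]
opening: 0.0131
grasp_force: 68.9
time: 27.5
ee_pos: [0.6195, 0.2546, 0.0241]
tcp_rot: [179.8, -0.0, -82.5]
wrist_force: [-13.1, -3.0, 5.0]
opening: 0.0133
grasp_force: 69.8
```

Contact with the stop, with force rising to 13 N within 0.1 mm. I'll set it down, release and check.

```bash
python3 -m inch '[[[5,0,0.5,1.2,0,0,0],[5,0,-1,0,0,0,0],[5,0,0,0,0,0,0]]]' && python3 -m inch '[[[50,0,0,0,0,0,0],[50,0,0,0,0,0,0],[50,0,0,0,0,0,0],[50,0,0,-30,0,0,0],[50,0,0,-50,0,0,0],[50,0,0,-50,0,0,0],[50,52,30,-20,0,0,0],[50,52,30,0,0,0,0]]]' && python3 -m inch '[[[50,52,30,0,0,0,0],[50,52,30,0,0,0,0],[50,52,20,0,0,0,0],[50,52,20,0,0,0,0],[50,0,0,0,0,0,0]]]'; sed -i 's/\.6136/.6166/g;s/\.254+/.2544+/' l.py; cat >> l.py <<'E'
for n,c in (('top',ct),('scene',cs)):
    for k,p in (('lid',(.6195,.2546,.13)),('butter_dish',(.5573,-.0242,0)),('mug',None)):
        if k=='mug': print(n,[(pt(c,m['position'],0).round(3),round(m['conf'],2)) for m in finder.mark_of(n,k)[:1]]); continue
        m=near(n,c,k,p)
        if m: r,i=fit([c],[m[0]],k,p); print(n,k,r[:2].round(4),np.degrees(r[2]).round(1),round(i,3))
E
python3 l.py li2.png
```

```text
time: 27.88
ee_pos: [0.6195, 0.2547, 0.023]
tcp_rot: [179.8, -0.0, -82.5]
wrist_force: [-16.1, -2.4, 7.2]
opening: 0.0132
grasp_force: 70.1
time: 28.88
ee_pos: [0.5769, 0.1442, 0.1747]
tcp_rot: [-179.7, 0.0, -82.4]
wrist_force: [0.5, -0.7, -0.8]
opening: 0.0425
grasp_force: 0.0
time: 29.5
ee_pos: [0.5037, -0.0776, 0.173]
tcp_rot: [-179.9, -0.0, -82.8]
wrist_force: [1.3, -0.1, -0.6]
opening: 0.0428
grasp_force: 0.0
pos [ 0.5037 -0.0776  0.173 ] rot [-1.7989e+02 -3.0000e-02 -8.2780e+01] t 29.5 open 0.0428 q [  -9.   -1.   -3.   88.   -0. -106.]
turn [-0.11 -0.03 -0.28] shift [-314.5   12.7  113. ]
top lid [0.6193 0.2619] 8.8 0.817
top butter_dish [ 0.5578 -0.0241] -1.6 0.837
top [(array([0.501, 0.486, 0.   ]), 0.67)]
scene lid [0.6037 0.2554] 9.4 0.842
scene butter_dish [ 0.5645 -0.0243] 2.9 0.824
scene [(array([ 0.526,  0.494, -0.   ]), 0.91)]
```

View pics/li2.png

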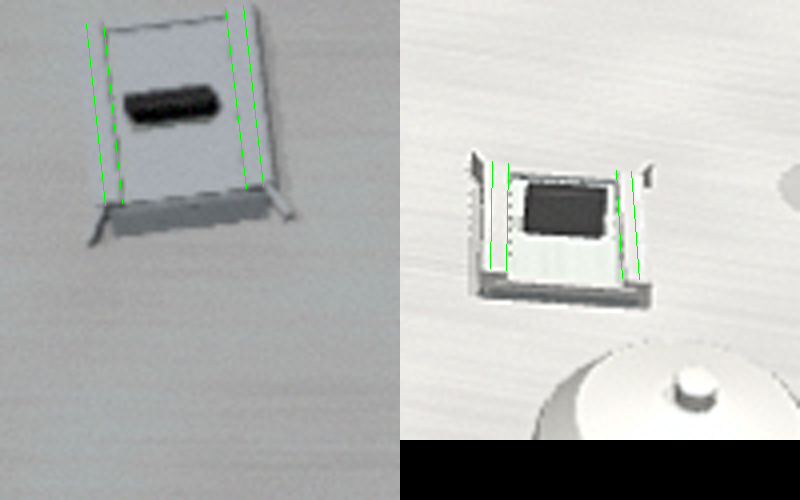

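The lid is under both lips, its rear edge level with the lip ends (top crop rows 190–205) and its front at the stop. The butter dish and mug have not moved, and the gripper is clear. Handing in.

```bash
python3 -c "
from workcell import bot
print(bot.job_done())"
```

```text
the job is handed in; nothing more can be done
None
```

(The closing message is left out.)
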